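Close a fossil specimen case and tuck its cover under the lip

ROBOT

A 6-joint arm with a two-finger parallel gripper is mounted at the origin on the work surface. World frame = base frame: x ahead of the robot, y to its left, z up, the work surface at z = 0. Lengths are in mm, angles in rad, forces in N, time in s.
With the tool pointing down it reaches from about 275 to 850 mm from the base axis. Payload 19 kg.
Tool frame: the origin (TCP) lies midway between the tips of the shut fingers; the grasp point (between the pads) lies 19 mm behind it; z points along the fingers, y is the direction in which the jaws open and shut (so a half turn about z gives the same grasp; the last joint's range is limited). The gripper opens to 85 mm and grips with 20 to 120 N. Pads are 22 mm wide; open, the fingers measure 114 mm over their backs; the gripper's body (76 mm by 85 mm) begins 54 mm behind the grasp point. The pads swing forward as they close: fully open they stand 13 mm farther back than shut.
Start: joints at [-1.426, 0.15, 1.437, -0, 1.554, -0.134], TCP at [158.216, -552.773, 231.267] pointing down, gripper open.
Joint ranges: [-2.8, 2.8], [-0.68, 2.1], [0.12, 2.68], [-1.39, 4.53], [0.16, 2.79], [-2.81, 2.81]. Speed limits (rad/s): [1.89, 1.89, 2.22, 3.01, 3.01, 3.01].

INTERFACE

Orientations are given as a unit quaternion [w, x, y, z].
In Python, from cell import bot, cams, order gives the robot as it stands.
- The arm moves only by the tool send_rows, never from a script. Its argument "motion" is a list of rows, each a list of 7 numbers: the closure, from 0 (fully open) to 1 (shut), then the shift along the tool's x, y, z in mm, then the turn, a rotation vector about the tool's x, y, z in degrees. A call has 1 to 10 rows; each row is the pose to reach, as a shift and turn from the pose commanded when the call began, along the tool's axes at that moment; what a row does not reach only later rows make up. A row lasts 1/10 s, in which the tool goes at most 50 mm and 8.59 degrees, less where a joint would pass 70% of its speed; a pose out of reach is approached as far as the arm can. A call with a gripper value outside its range is refused whole. The fingers move at their own pace and stop on an object; "squeeze" is the grip in N (left out, the last holds). Time passes only in rows, so rows that repeat a pose let the fingers close. It gives the time, the measured TCP pose, the force and the opening at its end, in the units of the state.
- bot.observe(): the state, without advancing time (a new reading comes with each control period).
- cams.get_image(name): name is "scene" or "side" or "wrist"; returns a dict with "color" (480x640x3 uint8, blue, green, red), "mtx" (3x3 intrinsics, pixels), "R" (3x3) and "t" (3): a world point X has camera coordinates R X + t. Camera axes: x right, y down, z forward; pixel columns grow to the right and rows downward; lengths in mm; the calibration is good to about 2 mm. A picture is of the moment at which its call begins. There is no depth.
- order.finish_job(): hands the job in, once; it reports no verdict.
The state is a dict: "time": time; "qpos": joint angles; "qvel": joint speeds; "tau": joint torques, N m; "ee_pos": TCP position; "tool_rot": TCP orientation; "force": force on the tool from outside, world axes, zero at the start; "wrist_torque": the same for the moment, N m; "width": opening from 0.0 (shut) to 1.0 (fully open).
Only numpy, scipy, OpenCV 4.12 (cv2) and the standard library are available. Lean on these libraries where they do the work, as an engineer would, in place of code of your own. Each camera call takes 0.05 s, during which the arm holds its last target. There are 200 camera calls.

TASK

On this fossil-fair stall, close the specimen case that stands open: push its blue cover over with closed fingertips until it lies flat, then, still pressing it down gently, push the orange ridge towards the metal lip until the cover's free edge is fully home beneath the lip and stays shut by itself. Touch only the outside of the cover: do not pinch it or touch its white lining, do not pick anything up, and leave the case that is already closed, the fossil inside and everything else on the table alone. Finish with the hand clear of everything.

Things in the scene. Friction and masses are not known exactly. Their poses are not given: they have to be found in the camera images.
- case: the specimen case to close: shallow open wooden tray fixed to the table, 155 (x) by 130 (y) by 45 mm high, with a metal lip along one short end. Origin on the table under the middle of the case (the tray reaches from x = -80 to +75 mm); its +x axis is level and points from the hinge end to the lip end, y lies along the hinge, z up. In all starts +x points away from the robot, within 0.5 rad of world +x.
- cover (a joint): angle of the case's blue cover, rad: 0 = lying flat on the case, grows as it opens, about 1.57 = upright; stop at 2.0. A spring pulls it towards 1.55 with 0.12 N m/rad and the hinge rubs with 0.06 N m: it starts standing up, stays put anywhere between about 1.2 and 1.95, and if left flat but not tucked it springs up again to about 0.9. Holding it flat with a fingertip beside the ridge takes about 4 N.
- cover_slide (a joint): how far the cover with its hinge pins has slid in the slotted brass cheeks towards the lip, m: 0 to 0.020 (stop, edge fully home). Stiff: needs about 3 N to move, and stays where it is left. It starts between 0 and 0.003; only below about 0.005 does the cover's edge clear the lip when folded flat, at 0.020 the edge is well under the lip.
- hinge_mid (a point): middle of the hinge axis (moves with the slide): at x = -68 mm, z = 49 mm in the case's frame when the slide is at 0. The cover is a board 108 mm wide (y) and 4 mm thick, whose free edge is 103 mm from this axis; its outside face (on top when flat, facing back to the robot when upright) lies 4 mm off the axis, so its top is 53 mm above the table when flat.
- ridge_foot (a point): foot of the steep face of the orange ridge on the cover's outside, at mid-width: 65 mm from the hinge axis, on the outside face. The ridge is 90 mm long (along y) and 8 mm high; its steep side faces the hinge, so a fingertip on the outside face between hinge and ridge pushes on it; towards the free edge it slopes down. The axes of this point are the cover's: x from hinge to free edge, z out of the outside face.
- edge_mid (a point): middle of the cover's free edge, half-way through its thickness.
- lip_mouth (a point): middle of the lip's open mouth, at x = 41 mm, z = 59 mm in the case's frame. The lip is an aluminium strip 100 mm wide, its flat underside 57 mm above the table from x = 50 to 66 mm, flaring up to 63 mm at the mouth; lip and flare reach 66 mm high. When the cover is flat its top is 4 mm below the flat of the lip, and at slide 0 its edge stands 6 mm short of the mouth.
- cover_board: the cover's blue board with the orange ridge (the outside, which may be pushed). Origin on the hinge axis at mid-width, x to the free edge, z out of the outside face.
- cover_liner: thin white paper lining on the cover's inside face (84 by 92 mm): not to be touched.
- closed_case: a second case of the same make, already closed and tucked, fixed, 66 mm high; same frame as case. Leave it alone. The two cases stand side by side, left and right at random.
- fossil_mid (a point): centre of a round sand-coloured fossil, 52 mm wide and 16 mm thick, lying loose on the floor of the open case; wholly below the rim.
- ammonite: grey stone disc 46 mm wide, 20 mm high, loose on the table between the cases; origin under its centre.
- crystal: violet six-sided crystal point, 32 mm wide, 52 mm tall, loose between the cases; origin under its centre.
- shell_rock: sand-coloured rock, about 65 by 60 by 45 mm, loose on the robot's side of the cases; origin under its centre.
- pink_rock: pink rock, about 45 by 45 by 35 mm, loose between the cases at their far end; origin under its centre.
- brush: small cleaning brush, 160 mm long, loose, lying to the right of the cases; origin under its middle.
- loupe: black eye loupe, 44 mm wide, 22 mm high, loose to the left of the cases; origin under its centre.
- card_stand: small wooden stand with a blank card, 60 mm wide, 48 mm high, loose to the left of the cases; origin under its centre.

How it is judged:
By the outcome, as a careful person would: the job done as asked, in the order asked, and still so for the second after the job is handed in, with the robot touching nothing.
It also fails if it takes over 40 s, if anything falls off the work surface, if the arm or the gripper's body presses on something with over 40 N, if the wrist force passes 120 N, or if a joint passes its speed limit or range.

## Working session

There is one attempt and no reset: what is moved stays moved. The work goes in short steps, Python scripts to look and compute and a tool call to move; the robot and the scene stay as the last step left them, time stands still between calls to the robot, and variables do not carry over. Pictures are saved under pics/ and viewed, about 8 in all and at most 12, crops included, and the job is handed in when it is done.

Besides the shell and the picture viewer there is one more tool, called after ">>>" by a JSON object that holds its "fn" and its "kwargs", one argument or row to a line. send_rows: Moves the arm, as the interface text tells. Its arguments: {"type":"object","properties":{"motion":{"type":"array","items":{"type":"array","items":{"type":"number"}}},"squeeze":{"type":"number"}},"required":["motion"]}

```bash
ls; mkdir -p pics
python3 - <<'E'
from cell import bot,cams
import cv2,numpy as np
s=bot.observe();print(s)
for n in("scene","side"):
    i=cams.get_image(n);cv2.imwrite(f"pics/{n}0.png",i["color"]);np.savez(f"pics/{n}0.npz",**i)
    print(n,i["mtx"].tolist(),(-i["R"].T@i["t"]).round(),i["R"][2].round(2))
E
```

```text
pics
{'time': 0.0, 'qpos': array([-1.42600432e+00,  1.50982643e-01,  1.43804236e+00,  3.16047875e-06,
        1.55381045e+00, -1.33995658e-01]), 'qvel': array([ 0.00155518, -0.00101483,  0.00029532,  0.00019787,  0.00117074,
        0.00066195]), 'tau': array([-2.32425067e-03, -7.13040733e+01, -5.70878863e+01, -2.81538196e-04,
        9.05326742e-03,  1.45258116e-05]), 'ee_pos': array([ 158.1815263 , -552.54803211,  230.67174186]), 'tool_rot': array([-6.21395664e-04,  9.90300213e-01,  1.38942798e-01, -1.77441747e-06]), 'force': array([-0.03963442,  0.18851055, -0.624711  ]), 'wrist_torque': array([ 0.01992897,  0.01199255, -0.01307486]), 'width': 0.9965291681100915}
scene [[599.949379891854, 0.0, 317.6564169268392], [0.0, 599.949379891854, 249.58718734367812], [0.0, 0.0, 1.0]] [1166.  665.  971.] [-0.46 -0.51 -0.72]
side [[575.015751254774, 0.0, 315.5057205832347], [0.0, 575.015751254774, 235.61413598892986], [0.0, 0.0, 1.0]] [-59. 840. 771.] [ 0.49 -0.66 -0.56]
```

View pics/scene0.png

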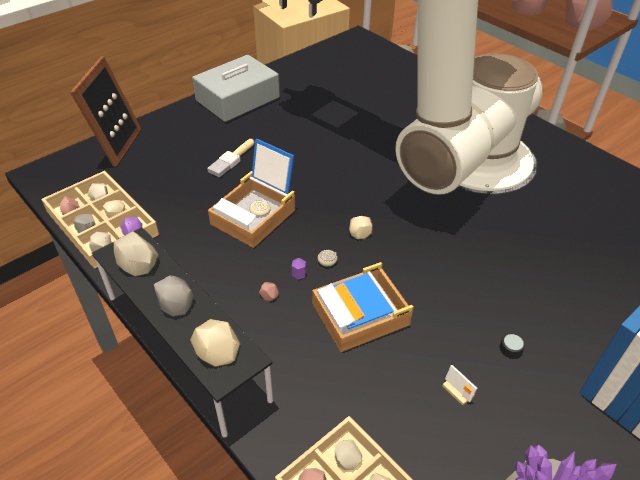

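View pics/side0.png

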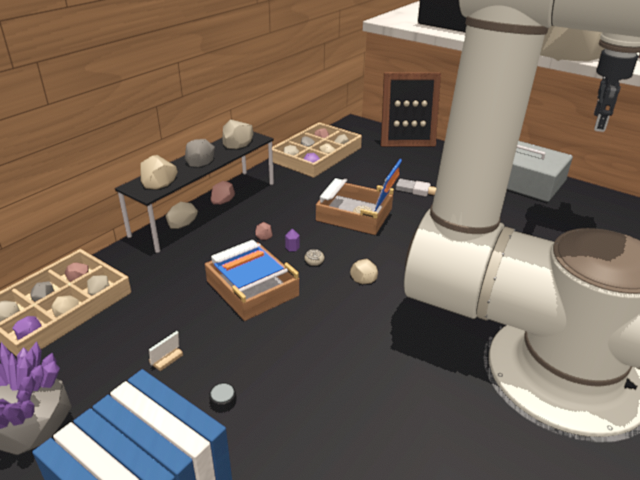

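The open case is on the robot's right: around (252,208) in scene, and (355,203) in side, with its cover standing up. I'll make one enlarged composite to measure from.

Run:
```python
import cv2,numpy as np
a=cv2.imread("pics/scene0.png")[130:255,195:310];b=cv2.imread("pics/side0.png")[145:245,300:415]
a=cv2.resize(a[:110],None,fx=3.4,fy=5,interpolation=3);b=cv2.resize(b,None,fx=3.4,fy=5.5,interpolation=3)
cv2.imwrite("pics/z.png",np.hstack([a,b]));print(a.shape,b.shape)
```

```text
(550, 391, 3) (550, 391, 3)
```

View pics/z.png

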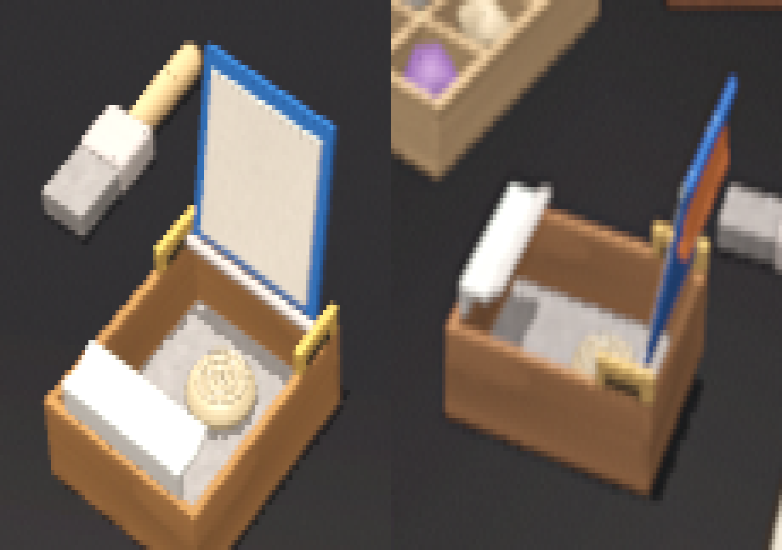

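The composite shows the open case's rim corners, its white lip, and the blue cover upright with the orange ridge on the robot's side. I'll triangulate the pose from these corners.

```bash
cat > h.py <<'E'
import numpy as np
def ray(c,uv,z):
    o=-c["R"].T@c["t"];d=c["R"].T@np.linalg.solve(c["mtx"],[uv[0],uv[1],1]);return o+d*(z-o[2])/d[2]
E
python3 - <<'E'
import numpy as np
from h import ray
from scipy.optimize import least_squares
C={n:np.load(f"pics/{n}0.npz") for n in("scene","side")}
f=lambda x,y:((x+.5)/3.4-.5+195,(y+.5)/5-.5+130)
g=lambda x,y:((x-391+.5)/3.4-.5+300,(y+.5)/5.5-.5+145)
P=[("scene",f(48,402),75,-65,45),("scene",f(197,517),75,65,45),("scene",f(340,325),-80,65,45),("scene",f(52,470),75,-65,0),("scene",f(343,393),-80,65,0),
("side",g(446,322),75,65,45),("side",g(446,413),75,65,0),("side",g(655,490),-80,65,0),("side",g(550,207),75,-65,45),("side",g(652,382),-80,65,45),("side",g(705,265),-80,-65,45)]
for n,u,x,y,z in P:print(n,x,y,z,ray(C[n],u,z).round(1))
def res(p,full=False):
    r=[]
    for n,u,x,y,z in P:
        w=ray(C[n],u,z)[:2];c,s=np.cos(p[2]),np.sin(p[2])
        r.append(w-[p[0]+c*x-s*y,p[1]+s*x+c*y])
    return np.array(r).ravel()
s=least_squares(res,[500,-200,0],loss="soft_l1",f_scale=2);print(s.x,res(s.x).reshape(-1,2).round(1).tolist())
# cover top corners: intersect with vertical-plane lines y=±54 in case frame
x0,y0,a=s.x;c_,s_=np.cos(a),np.sin(a)
for n,u,y in(("scene",f(208,44),-54),("scene",f(336,125),54),("side",g(735,75),-54)):
    best=[]
    for z in np.arange(100,160,.5):
        w=ray(C[n],u,z)[:2]-[x0,y0];best.append((abs(-s_*w[0]+c_*w[1]-y),c_*w[0]+s_*w[1],z))
    d,xx,z=min(best);print(n,y,d,xx,z,"th",np.arctan2(z-49,xx+67))
E
```

```text
scene 75 -65 45 [ 680.6 -248.2   45. ]
scene 75 65 45 [ 650.1 -123.9   45. ]
scene -80 65 45 [ 498.8 -161.7   45. ]
scene 75 -65 0 [ 681.4 -251.9    0. ]
scene -80 65 0 [ 496.3 -162.6    0. ]
side 75 65 45 [ 652.  -126.6   45. ]
side 75 65 0 [ 648.9 -123.2    0. ]
side -80 65 0 [ 495.7 -163.5    0. ]
side 75 -65 45 [ 651.8 -258.8   45. ]
side -80 65 45 [ 508.6 -174.4   45. ]
side -80 -65 45 [ 530.5 -284.1   45. ]
[ 5.92089092e+02 -2.06295281e+02  2.42664379e-01] [[0.1, 3.1], [0.9, 1.3], [-0.1, 0.7], [0.9, -0.5], [-2.5, -0.2], [2.7, -1.4], [-0.4, 1.9], [-3.1, -1.1], [-28.7, -7.4], [9.8, -12.0], [0.5, 4.5]]
scene -54 0.0424022096368617 -94.64916430788307 145.5 th 1.8498405825421063
scene 54 0.09696691715500094 -94.41089737343933 147.0 th 1.843529632562404
side -54 0.02174746817322415 -93.32135392209433 147.5 th 1.8319169876328159
```

```bash
cat >> h.py <<'E'
import json,os
from scipy.spatial.transform import Rotation as Ro
CX,CY,YAW=592.1,-206.3,0.243
HX=-66.5
def q(w): return Ro.from_quat(np.roll(w,-1))
def load():
    if os.path.exists("cmd.json"):
        p,w=json.load(open("cmd.json"));return np.array(p),q(w)
    return np.array([158.216,-552.773,231.267]),q([0,.990300213,.138942798,0])
def commit(row):  # row = last row sent (7 numbers)
    p,r=load();p=p+r.apply(row[1:4]);r=r*Ro.from_rotvec(np.radians(row[4:7]))
    json.dump([p.tolist(),np.roll(r.as_quat(),1).tolist()],open("cmd.json","w"))
def pose(u,z,tau,v=0):  # case-frame TCP, tilt deg
    c,s=np.cos(YAW),np.sin(YAW)
    R=Ro.from_euler("z",YAW)*Ro.from_euler("x",180,degrees=True)*Ro.from_euler("y",tau,degrees=True)
    return np.array([CX+c*u-s*v,CY+s*u+c*v,z]),R
def arc(th,r,g,tau): # fingertip front corner at r on outside face, gap g
    t,k=np.radians(th),np.radians(tau)
    x=HX+r*np.cos(t)-(4+g)*np.sin(t);z=49+r*np.sin(t)+(4+g)*np.cos(t)
    return pose(x-11*np.cos(k),z-11*np.sin(k),tau)
def rows(T):
    p,r=load();
    for P,R in T: print("[1,"+",".join(f"{v:.1f}" for v in [*r.inv().apply(P-p),*np.degrees((r.inv()*R).as_rotvec())])+"]", P.round())
def case(p):
    d=np.array(p[:2])-[CX,CY];c,s=np.cos(YAW),np.sin(YAW);return np.array([c*d[0]+s*d[1],-s*d[0]+c*d[1],p[2]]).round(1)
E
python3 -c "
from h import *
rows([pose(-180,231,0),pose(-180,231,30),pose(-180,110,30),arc(105,52,35,30),arc(105,52,8,30)])"
```

```text
[1,332.6,-220.1,0.3,-0.0,-0.0,2.1] [ 417. -250.  231.]
[1,332.6,-220.1,0.3,-0.5,30.0,2.0] [ 417. -250.  231.]
[1,332.6,-220.1,121.3,-0.5,30.0,2.0] [ 417. -250.  110.]
[1,385.4,-218.2,147.6,-0.5,30.0,2.0] [ 469. -237.   84.]
[1,411.5,-217.3,140.6,-0.5,30.0,2.0] [ 494. -231.   91.]
```

>>> {"fn": "send_rows", "kwargs": {
  "motion": [
    [1, 83, -55, 0, 0, 0, 2],
    [1, 166, -110, 0, 0, 0, 2],
    [1, 250, -165, 0, 0, 0, 2],
    [1, 332, -220, 0, 0, 8, 2],
    [1, 332, -220, 0, 0, 16, 2],
    [1, 332, -220, 0, 0, 24, 2],
    [1, 332, -220, 0, 0, 30, 2],
    [1, 332, -220, 0, -0.5, 30, 2],
    [1, 332, -220, 0, -0.5, 30, 2],
    [1, 332, -220, 0, -0.5, 30, 2]
  ]
}}

```text
time: 1.1
ee_pos: [417.2, -248.9, 231.3]
tool_rot: [-0.032, 0.959, 0.118, 0.257]
force: [-0.2, -0.3, 0.5]
width: 0.001
```

Run:
```python
from h import *
commit([1,332,-220,0,-.5,30,2])
from cell import bot,cams
import cv2
i=cams.get_image("wrist");cv2.imwrite("pics/w1.png",i["color"]);np.savez("pics/w1.npz",**i)
print(load()[0], bot.observe()["ee_pos"])
rows([pose(-180,110,30),arc(105,52,35,30),arc(105,52,8,30)])
```

```text
[ 416.85554819 -249.90407767  231.267     ] [ 416.78883636 -249.83920963  231.28389174]
[1,-60.1,-0.1,105.3,-0.0,-0.0,-0.0] [ 417. -250.  110.]
[1,-27.6,-0.1,154.6,-0.0,-0.0,-0.0] [ 469. -237.   84.]
[1,-1.5,-0.1,161.6,-0.0,-0.0,-0.0] [ 494. -231.   91.]
```

View pics/w1.png

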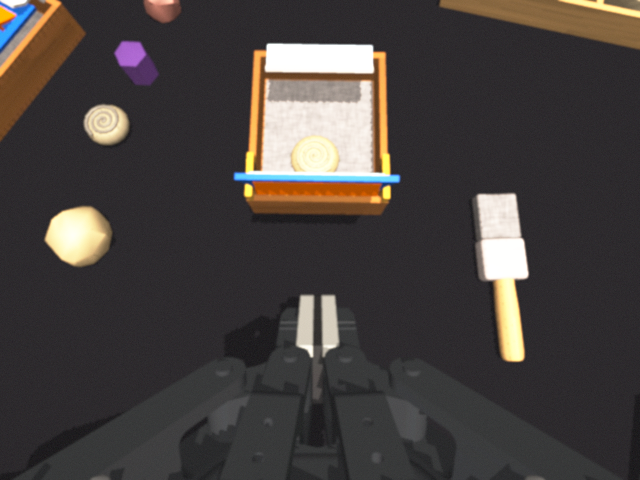

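Wrist view: the case is centred and square ahead of the closed fingers (cover's edge at row 178, columns 236–398, fingers at column 317), so the yaw and lateral estimate look right. Now I'll descend and approach.

>>> {"fn": "send_rows", "kwargs": {
  "motion": [
    [1, -20, 0, 35, 0, 0, 0],
    [1, -40, 0, 70, 0, 0, 0],
    [1, -60, 0, 105, 0, 0, 0],
    [1, -44, 0, 130, 0, 0, 0],
    [1, -27, 0, 155, 0, 0, 0],
    [1, -14, 0, 158, 0, 0, 0],
    [1, -1.5, 0, 161.5, 0, 0, 0],
    [1, -1.5, 0, 161.5, 0, 0, 0]
  ]
}}

```text
time: 1.95
ee_pos: [494.7, -231.5, 91.2]
tool_rot: [-0.031, 0.959, 0.117, 0.257]
force: [0.0, -0.1, -0.9]
width: 0.0
```

Run:
```python
from h import *
commit([1,-1.5,0,161.5,0,0,0])
i=np.load("pics/w1.npz")
for uv,z,m in(((253,52),45,(75,65)),((387,52),45,(75,-65)),((254,213),0,(-80,65)),((383,214),0,(-80,-65)),((236,178),147,(-95,54)),((398,179),147,(-95,-54))):print(m,case(ray(i,uv,z)))
from cell import bot
s=bot.observe();print(s["force"],case(s["ee_pos"]))
# push: theta 105->0, tilt 30 until 75deg then to 0
rows([arc(t,52,-1,30) for t in (105,100,95,90,85,80,75,70)])
```

```text
(75, 65) [76.6 64.9 45. ]
(75, -65) [ 76.9 -68.7  45. ]
(-80, 65) [-77.3  65.7   0. ]
(-80, -65) [-78.  -67.4   0. ]
(-95, 54) [-91.5  54.  147. ]
(-95, -54) [-91.9 -53.  147. ]
[ 0.01596538 -0.07404801 -0.88946386] [-100.6   -1.    91.2]
[1,8.7,-0.1,2.4,-0.0,-0.0,-0.0] [ 502. -229.   93.]
[1,13.1,-0.1,3.5,-0.0,-0.0,-0.0] [ 507. -227.   94.]
[1,17.4,-0.1,5.0,-0.0,-0.0,-0.0] [ 511. -226.   95.]
[1,21.6,-0.1,6.9,-0.0,-0.0,-0.0] [ 515. -225.   96.]
[1,25.5,-0.1,9.1,-0.0,-0.0,-0.0] [ 520. -224.   96.]
[1,29.3,-0.1,11.6,-0.0,-0.0,-0.0] [ 524. -223.   95.]
[1,32.8,-0.0,14.5,-0.0,-0.0,-0.0] [ 529. -222.   95.]
[1,36.1,-0.0,17.7,-0.0,-0.0,-0.0] [ 533. -221.   93.]
```

The measurements agree to about 2 mm. I'll start tipping the cover.

>>> {"fn": "send_rows", "kwargs": {
  "motion": [
    [1, 5, 0, 1.3, 0, 0, 0],
    [1, 9.5, 0, 2.5, 0, 0, 0],
    [1, 13.5, 0, 3.5, 0, 0, 0],
    [1, 17.5, 0, 5, 0, 0, 0],
    [1, 21.5, 0, 7, 0, 0, 0],
    [1, 25.5, 0, 9, 0, 0, 0],
    [1, 29.5, 0, 11.5, 0, 0, 0],
    [1, 33, 0, 14.5, 0, 0, 0],
    [1, 36.5, 0, 17.5, 0, 0, 0]
  ]
}}

```text
time: 2.85
ee_pos: [533.6, -220.9, 93.8]
tool_rot: [-0.032, 0.959, 0.117, 0.257]
force: [-0.9, -1.8, 1.2]
width: -0.0
```

```bash
sed -i 's/^HX=.*/HX=-65.5/' h.py
python3 - <<'E'
from h import *
commit([1,36.5,0,17.5,0,0,0])
from cell import bot,cams
import cv2
s=bot.observe();print(s["force"],case(s["ee_pos"]))
o=[]
for n,b in(("scene",(110,190)),("side",(125,280))):
    i=cams.get_image(n)["color"][b[0]:b[0]+140,b[1]:b[1]+160];o.append(cv2.resize(i,None,fx=2.5,fy=2.5))
cv2.imwrite("pics/m1.png",np.hstack(o))
rows([arc(t,52,-1,a) for t,a in((70,30),(63,30),(56,28),(49,25),(42,21),(35,17),(28,13),(21,9),(14,5),(7,2),(3,0),(0,0))])
E
```

```text
[-0.91355919 -1.82216127  1.17971472] [-60.3  -0.   93.8]
[1,0.4,-0.0,0.7,-0.0,-0.0,-0.0] [ 534. -221.   93.]
[1,4.5,-0.0,5.6,-0.0,-0.0,-0.0] [ 540. -219.   91.]
[1,8.0,-0.0,10.5,-0.0,-2.0,-0.0] [ 545. -218.   89.]
[1,10.8,-0.0,15.7,-0.0,-5.0,-0.0] [ 550. -217.   86.]
[1,12.9,-0.0,20.9,-0.0,-9.0,-0.0] [ 554. -216.   82.]
[1,14.3,-0.0,26.4,-0.0,-13.0,-0.0] [ 558. -215.   78.]
[1,15.1,-0.0,32.0,-0.0,-17.0,-0.0] [ 561. -214.   74.]
[1,15.1,-0.0,37.6,-0.0,-21.0,0.0] [ 564. -213.   69.]
[1,14.4,-0.0,43.2,-0.0,-25.0,0.0] [ 566. -213.   64.]
[1,12.9,-0.0,48.8,-0.0,-28.0,0.0] [ 568. -212.   58.]
[1,11.7,-0.0,51.8,-0.0,-30.0,0.0] [ 568. -212.   55.]
[1,10.5,-0.0,54.3,-0.0,-30.0,0.0] [ 568. -212.   52.]
```

View pics/m1.png

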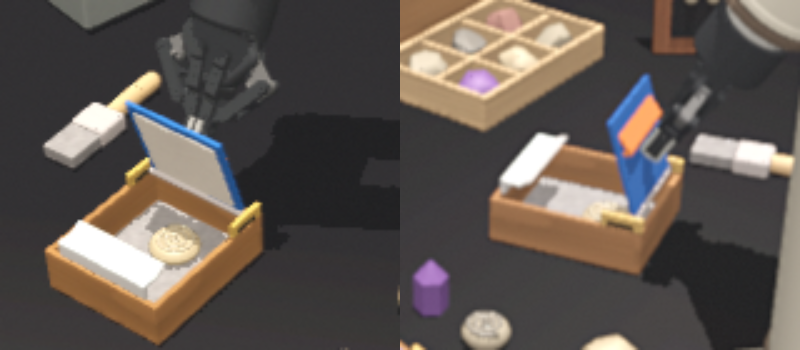

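The cover is tipping over, with the fingertip on its outside just below the ridge. I'll continue along the arc.

>>> {"fn": "send_rows", "kwargs": {
  "motion": [
    [1, 4.5, 0, 5.5, 0, 0, 0],
    [1, 8, 0, 10.5, 0, -2, 0],
    [1, 11, 0, 15.5, 0, -5, 0],
    [1, 13, 0, 21, 0, -9, 0],
    [1, 14.5, 0, 26.5, 0, -13, 0],
    [1, 15, 0, 32, 0, -17, 0],
    [1, 15, 0, 37.5, 0, -21, 0],
    [1, 14.5, 0, 43, 0, -25, 0],
    [1, 13, 0, 48, 0, -28, 0]
  ]
}}

```text
time: 3.85
ee_pos: [568.3, -212.4, 58.8]
tool_rot: [-0.002, 0.992, 0.121, 0.016]
force: [1.8, -0.5, 4.7]
width: -0.001
```

Run:
```python
from h import *
commit([1,13,0,48,0,-28,0])
from cell import bot
s=bot.observe();print(s["force"],case(s["ee_pos"]),case(load()[0]))
rows([arc(t,52,g,a) for t,g,a in((3,-1,0),(0,-1,0),(0,-2,0),(0,-3,0))])
```

```text
[ 1.78702869 -0.48520572  4.65781063] [-24.5  -0.2  58.8] [-25.5  -0.   58.7]
[1,0.6,-0.0,4.0,-0.0,-2.0,0.0] [ 568. -212.   55.]
[1,0.8,-0.0,6.7,-0.0,-2.0,0.0] [ 568. -212.   52.]
[1,0.7,-0.0,7.7,-0.0,-2.0,0.0] [ 568. -212.   51.]
[1,0.7,-0.0,8.7,-0.0,-2.0,0.0] [ 568. -212.   50.]
```

>>> {"fn": "send_rows", "kwargs": {
  "motion": [
    [1, 0.5, 0, 2, 0, -1, 0],
    [1, 0.5, 0, 4, 0, -2, 0],
    [1, 0.5, 0, 5, 0, -2, 0],
    [1, 0.5, 0, 5.5, 0, -2, 0],
    [1, 0.5, 0, 5.5, 0, -2, 0]
  ]
}}

```text
time: 4.35
ee_pos: [567.9, -212.4, 53.5]
tool_rot: [-0.0, 0.993, 0.121, 0.0]
force: [3.3, 0.5, 4.7]
width: -0.006
```

Run:
```python
from h import *
commit([1,.5,0,5.5,0,-2,0])
from cell import bot
s=bot.observe();print(s["force"],case(s["ee_pos"]),case(load()[0]))
```

```text
[3.30010287 0.46729506 4.66146256] [-25.   -0.1  53.5] [-24.8  -0.   53.2]
```

>>> {"fn": "send_rows", "kwargs": {
  "motion": [
    [1, 0, 0, 0.6, 0, 0, 0],
    [1, 2, 0, 0.8, 0, 0, 0],
    [1, 4, 0, 0.8, 0, 0, 0],
    [1, 6, 0, 0.8, 0, 0, 0],
    [1, 8, 0, 0.8, 0, 0, 0],
    [1, 8, 0, 0.8, 0, 0, 0]
  ]
}}

```text
time: 4.95
ee_pos: [575.4, -210.6, 52.7]
tool_rot: [-0.0, 0.993, 0.121, -0.0]
force: [-0.1, -1.8, 7.2]
width: -0.002
```

Run:
```python
from h import *
commit([1,8,0,.8,0,0,0])
from cell import bot,cams
import cv2
s=bot.observe();print(s["force"],case(s["ee_pos"]),case(load()[0]))
o=[]
for n,b in(("scene",(130,190)),("side",(135,280))):
    i=cams.get_image(n)["color"][b[0]:b[0]+120,b[1]:b[1]+130];o.append(cv2.resize(i,None,fx=3,fy=4,interpolation=3))
cv2.imwrite("pics/m2.png",np.hstack(o))
```

```text
[-0.10097662 -1.81620164  7.17995451] [-17.2  -0.2  52.7] [-16.8  -0.   52.4]
```

View pics/m2.png

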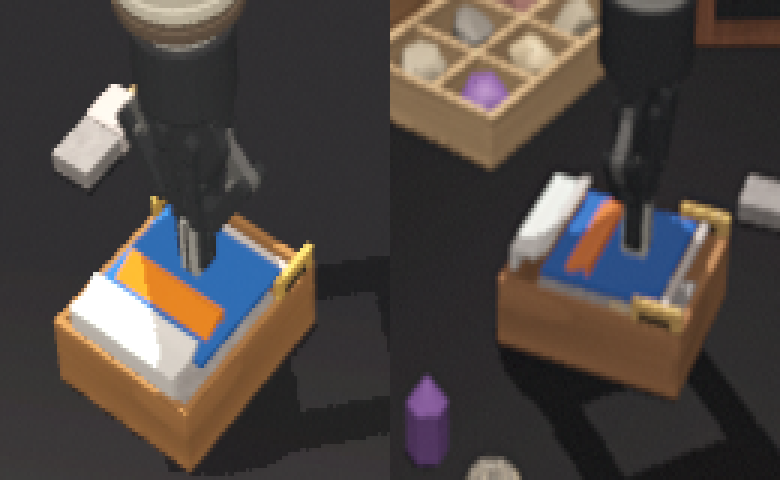

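The cover is flat, its free edge in front of the lip, and the fingertip sits behind the ridge. Now I'll push forward.

>>> {"fn": "send_rows", "kwargs": {
  "motion": [
    [1, 2, 0, 0, 0, 0, 0],
    [1, 4, 0, 0, 0, 0, 0],
    [1, 6, 0, 0, 0, 0, 0],
    [1, 8, 0, 0, 0, 0, 0],
    [1, 10, 0, 0, 0, 0, 0],
    [1, 12, 0, 0, 0, 0, 0]
  ]
}}

```text
time: 5.65
ee_pos: [586.9, -207.8, 52.7]
tool_rot: [-0.0, 0.993, 0.121, -0.0]
force: [-1.5, -3.8, 7.4]
width: 0.0
```

Run:
```python
from h import *
commit([1,12,0,0,0,0,0])
from cell import bot
s=bot.observe();print(Ro.from_euler("z",-YAW).apply(s["force"]),case(s["ee_pos"]),case(load()[0]))
```

```text
[-2.37117049 -3.30318809  7.37827663] [-5.4 -0.2 52.7] [-4.8 -0.  52.4]
```

>>> {"fn": "send_rows", "kwargs": {
  "motion": [
    [1, 2, 0, 0, 0, 0, 0],
    [1, 4, 0, 0, 0, 0, 0],
    [1, 6, 0, 0, 0, 0, 0],
    [1, 8, 0, 0, 0, 0, 0],
    [1, 9, 0, 0, 0, 0, 0],
    [1, 10, 0, 0, 0, 0, 0]
  ]
}}

```text
time: 6.25
ee_pos: [596.1, -205.3, 52.4]
tool_rot: [-0.001, 0.993, 0.121, -0.001]
force: [-5.8, -1.6, 7.5]
width: 0.0
```

Run:
```python
from h import *
commit([1,10,0,0,0,0,0])
from cell import bot,cams
import cv2
s=bot.observe();print(Ro.from_euler("z",-YAW).apply(s["force"]),case(s["ee_pos"]),case(load()[0]))
o=[]
for n,b in(("scene",(130,190)),("side",(135,280))):
    i=cams.get_image(n)["color"][b[0]:b[0]+120,b[1]:b[1]+130];o.append(cv2.resize(i,None,fx=3,fy=4,interpolation=3))
cv2.imwrite("pics/m3.png",np.hstack(o))
```

```text
[-6.02318993 -0.1372797   7.54910929] [ 4.1  0.  52.4] [ 5.2 -0.  52.4]
```

View pics/m3.png

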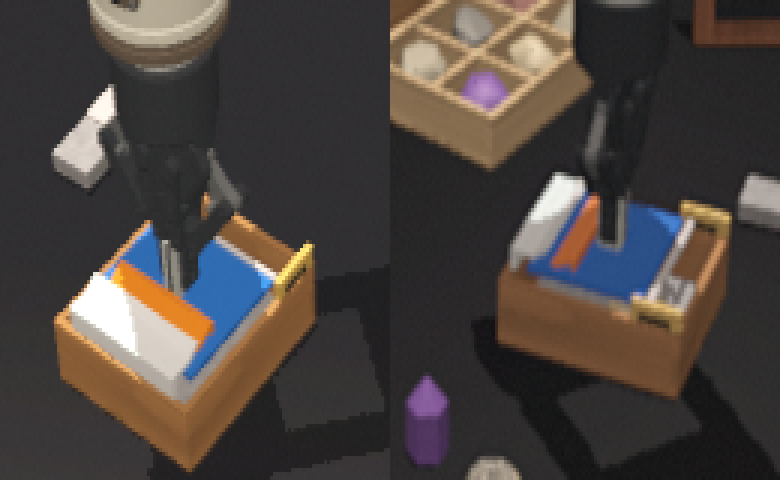

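The cover is tucking in, with the ridge close to the lip and a push force of 6 N. I'll continue until the stop shows as a rise in force.

>>> {"fn": "send_rows", "kwargs": {
  "motion": [
    [1, 1, 0, 0, 0, 0, 0],
    [1, 2, 0, 0, 0, 0, 0],
    [1, 3, 0, 0, 0, 0, 0],
    [1, 4, 0, 0, 0, 0, 0],
    [1, 4, 0, 0, 0, 0, 0]
  ]
}}

```text
time: 6.85
ee_pos: [600.1, -204.2, 52.4]
tool_rot: [-0.001, 0.993, 0.121, -0.001]
force: [-3.7, -1.6, 7.8]
width: -0.004
```

Run:
```python
from h import *
commit([1,4,0,0,0,0,0])
from cell import bot
s=bot.observe();print(Ro.from_euler("z",-YAW).apply(s["force"]),case(s["ee_pos"]),case(load()[0]))
```

```text
[-3.99179935 -0.70425549  7.84345257] [ 8.2  0.1 52.4] [ 9.2 -0.  52.4]
```

>>> {"fn": "send_rows", "kwargs": {
  "motion": [
    [1, 1, 0, 0, 0, 0, 0],
    [1, 2, 0, 0, 0, 0, 0],
    [1, 3, 0, 0, 0, 0, 0],
    [1, 3, 0, 0, 0, 0, 0]
  ]
}}

```text
time: 7.25
ee_pos: [600.8, -204.0, 51.8]
tool_rot: [-0.001, 0.993, 0.121, -0.003]
force: [-22.7, -6.6, 11.9]
width: -0.0
```

Run:
```python
from h import *
commit([1,3,0,0,0,0,0])
from cell import bot
s=bot.observe();print(Ro.from_euler("z",-YAW).apply(s["force"]),case(s["ee_pos"]),case(load()[0]))
```

```text
[-23.62481285  -0.9164305   11.911477  ] [ 9.   0.1 51.8] [12.2 -0.  52.4]
```

The force jumped to 24 N at x = 9 mm, so the cover is at its stop. I'll unload the push without dragging backwards, lift straight up, and move clear.

>>> {"fn": "send_rows", "kwargs": {
  "motion": [
    [1, -1.5, 0, 0, 0, 0, 0],
    [1, -2, 0, -0.5, 0, 0, 0],
    [1, -2.5, 0, -1.5, 0, 0, 0],
    [1, -3, 0, -3, 0, 0, 0],
    [1, -3.5, 0, -8, 0, 0, 0],
    [1, -4, 0, -20, 0, 0, 0],
    [1, -4, 0, -60, 0, 0, 0],
    [1, -4, 0, -100, 0, 0, 0],
    [1, -50, 0, -140, 0, 0, 0],
    [1, -100, 0, -170, 0, 0, 0]
  ]
}}

```text
time: 8.25
ee_pos: [522.4, -223.4, 214.9]
tool_rot: [0.0, 0.993, 0.122, 0.001]
force: [-0.3, -1.1, 0.4]
width: -0.001
```

>>> {"fn": "send_rows", "kwargs": {
  "motion": [
    [1, -40, 0, 0, 0, 0, 0],
    [1, -80, 0, 0, 0, 0, 0],
    [1, -80, 0, 0, 0, 0, 0],
    [1, -80, 0, 0, 0, 0, 0]
  ]
}}

```text
time: 8.65
ee_pos: [444.8, -243.2, 213.5]
tool_rot: [0.0, 0.993, 0.121, 0.001]
force: [0.9, -0.3, -0.3]
width: -0.001
```

Run:
```python
from h import *
from cell import bot,cams
import cv2
s=bot.observe();print(s["force"],s["ee_pos"],s["time"])
o=[]
for n,b in(("scene",(130,190)),("side",(135,280))):
    i=cams.get_image(n)["color"];cv2.imwrite(f"pics/{n}9.png",i);i=i[b[0]:b[0]+120,b[1]:b[1]+130];o.append(cv2.resize(i,None,fx=3,fy=4,interpolation=3))
cv2.imwrite("pics/m4.png",np.hstack(o))
for n in("scene","side"):
    d=cv2.absdiff(cv2.imread(f"pics/{n}0.png"),cv2.imread(f"pics/{n}9.png")).max(2);m=cv2.morphologyEx((d>50).astype(np.uint8),2,np.ones((3,3)))
    print(n,[r.tolist() for r in cv2.connectedComponentsWithStats(m)[2][1:] if r[4]>15])
```

```text
[ 0.86749018 -0.31855141 -0.29342717] [ 444.82454288 -243.16459858  213.53326603] 8.65
scene [[263, 0, 68, 34, 1571], [417, 0, 61, 126, 5613], [490, 0, 116, 211, 8531], [269, 34, 36, 27, 590], [474, 56, 34, 21, 356], [262, 66, 16, 24, 180], [304, 75, 5, 5, 19], [283, 98, 7, 14, 71], [485, 104, 12, 15, 107], [503, 108, 16, 35, 189], [450, 114, 39, 44, 967], [490, 115, 13, 10, 62], [396, 120, 64, 74, 1964], [487, 132, 31, 33, 441], [421, 134, 9, 11, 72], [250, 139, 44, 58, 1699], [480, 166, 11, 19, 101], [461, 169, 12, 12, 77], [423, 174, 13, 5, 54], [225, 181, 57, 49, 1224]]
side [[399, 0, 108, 65, 3659], [452, 0, 13, 31, 244], [460, 0, 53, 24, 878], [509, 0, 114, 57, 3527], [622, 22, 18, 14, 199], [408, 36, 5, 4, 18], [594, 39, 46, 90, 1939], [534, 66, 34, 15, 360], [415, 69, 35, 28, 363], [462, 68, 70, 23, 652], [458, 83, 5, 17, 62], [518, 87, 48, 62, 1919], [422, 101, 5, 4, 18], [418, 106, 9, 19, 97], [435, 108, 24, 87, 762], [421, 134, 9, 16, 65], [383, 159, 19, 32, 221], [443, 165, 100, 70, 2484], [326, 181, 61, 30, 1053], [381, 196, 10, 14, 55], [433, 196, 14, 23, 243], [404, 211, 86, 100, 3015], [560, 228, 66, 28, 741], [500, 236, 53, 45, 1105], [543, 266, 56, 82, 1919], [412, 290, 18, 9, 115], [477, 295, 12, 10, 82], [487, 295, 28, 16, 142], [403, 296, 144, 98, 7308], [536, 331, 7, 10, 52], [396, 344, 5, 6, 18], [632, 350, 8, 20, 93], [502, 395, 4, 5, 16], [590, 394, 50, 32, 1008], [508, 401, 5, 5, 20], [523, 413, 4, 5, 17], [529, 417, 7, 6, 28], [537, 422, 5, 4, 16]]
```

View pics/m4.png

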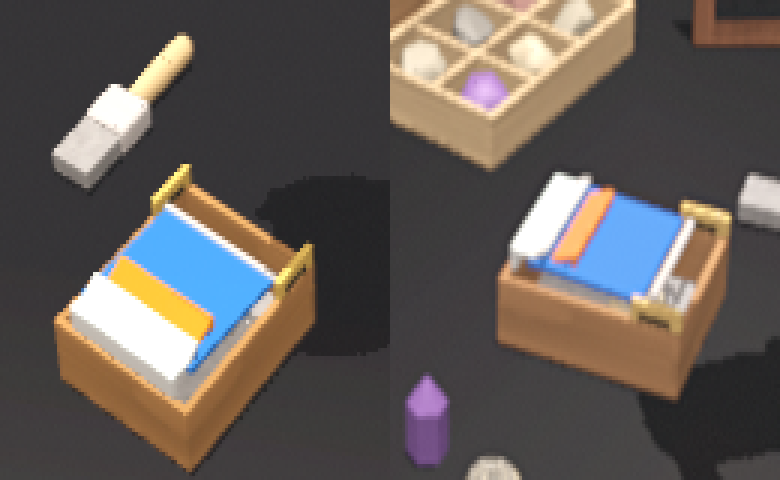

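Run:
```python
from h import *
i=np.load("pics/scene0.npz")
for n,u in(("ridge top L",(213/3+190,321/4+130)),("ridge top R",(126/3+190,259/4+130))):print(n,case(ray(i,u,61)))
i=np.load("pics/side0.npz")
for n,u in(("ridge top L",((572-390)/3+280,263/4+135)),("ridge top R",((613-390)/3+280,190/4+135))):print(n,case(ray(i,u,61)))
from cell import cams
import cv2
w=cams.get_image("wrist");np.savez("pics/w9.npz",**w);cv2.imwrite("pics/w9.png",w["color"])
```

```text
ridge top L [21.  46.9 61. ]
ridge top R [ 18.3 -40.   61. ]
ridge top L [16.9 53.2 61. ]
ridge top R [ 17.1 -44.8  61. ]
```

View pics/w9.png

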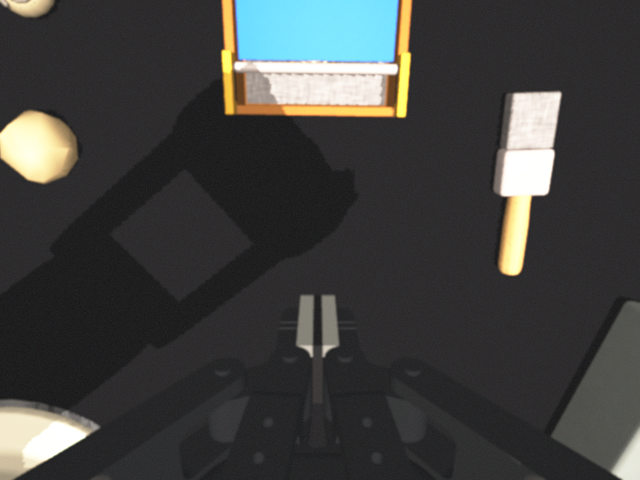

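The ridge sits at about 17–20 mm against 17 expected for slide 20 mm. The wrist view shows the cover flat and square, with nothing else disturbed.

```bash
python3 -c "
from cell import order
print(order.finish_job())"
```

```text
the job is handed in; nothing more can be done
None
```

The open case on the robot's right is closed, and I've handed the job in. With shut fingertips I pushed the cover flat from its outside, pressing with about 5–8 N. I then pushed the ridge towards the lip until it hit the slide's stop. I unloaded the push, lifted straight up and moved clear, about 8.7 s in all by the robot's clock.

**Checks that agreed:**
- **Stop:** at the end of the slide the push force jumped from 4 to 24 N with no further travel.
- **Ridge position:** after I let go, it measured at x ≈ 17–21 mm in the case frame; 17 mm is expected when fully home.
- **Staying shut:** the last pictures show the cover lying flat by itself with its edge under the lip.
- **Hand:** it is about 160 mm above the table-top case parts and behind the case, with no contact force beyond sensor noise.

**Checks that disagreed or were weaker:**
- The scene, side and wrist views differ by about 2–4 mm, so full home rests mainly on the force stop.
- I saw no other item moved in the areas I viewed. My before/after image comparison was cluttered by the arm and its shadow, but showed no change at the loose items.

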